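# Close the spring-loaded bayonet lid of a casting pot

## Robot

A 7-joint arm with a two-finger parallel gripper is mounted at the origin on a cart in front of the work surface, level with it; the furniture and walls round the work are solid. World frame = base frame: x ahead of the robot, y to its left, z up, the work surface at z = 0. Lengths are in m, angles in rad, forces in N, time in s.
With the tool pointing down it reaches from about 0.4 to 0.85 m from the base axis. Payload 10.4 kg.
Tool frame: the origin (TCP) lies midway between the tips of the shut fingers; the grasp point (between the pads) lies 19 mm behind it; z points along the fingers, y is the direction in which the jaws open and shut (so a half turn about z gives the same grasp; the last joint's range is limited). The gripper opens to 87 mm and grips with 3 to 60 N. Pads are 19 mm wide; open, the fingers measure 117 mm over their backs; the gripper's body (75 mm by 190 mm) begins 51 mm behind the grasp point.
Start: joints at [1.263, 0.332, -0.065, 1.46, 0.022, 1.35, -0.088], TCP at [0.176, -0.6, 0.223] pointing down, gripper open.
Joint ranges: [-2.6, 2.6], [-0.5, 2.12], [-1.47, 1.34], [0.16, 2.42], [-1.27, 4.41], [0.06, 2.06], [-2.6, 2.6]. Speed limits (rad/s): [2.22, 2.22, 2.79, 2.79, 3.14, 3.14, 3.14].

## Interface

Orientations are given as a unit quaternion [x, y, z, w].
In Python, from bench import r gives the robot as it stands.
- The arm moves only by the tool step_arm, never from a script. Its argument "increments" is a list of rows, each a list of 2 entries, a list of its own where there are three numbers: the shift along the tool's x, y, z in m, then the turn, a rotation vector about the tool's x, y, z in rad. A call has 1 to 5 rows; each row is the pose to reach, as a shift and turn from the pose measured when the call began, along the tool's axes at that moment; what a row does not reach only later rows make up. A row lasts 1/10 s, in which the tool goes at most 50 mm and 8.59 degrees, less where a joint would pass 70% of its speed; a pose out of reach is approached as far as the arm can. A call with a gripper value outside its range is refused whole. "hand" is the closure, from -1 (fully open) to 1 (shut), so that 0 is half open, set as the call begins (left out, the last holds). The fingers move at their own pace and stop on an object; "grip_force" is the grip in N (left out, the last holds). Time passes only in rows, so rows that repeat a pose let the fingers close. It gives the time, the measured TCP pose, the force and the opening at its end, in the units of the state.
- r.read_state(): the state, without advancing time (a new reading comes with each control period).
- r.camera(name): name is "scene" or "side" or "wrist"; returns a dict with "pixels" (400x640x3 uint8, blue, green, red), "camera_matrix" (3x3 intrinsics, pixels), "extrinsics" (4x4, takes a point from camera to world coordinates). Camera axes: x right, y up, looking along -z (the intrinsics and any distortion apply to the point x, -y, -z); pixel columns grow to the right and rows downward; lengths in m; the calibration is good to about 2 mm. The wrist camera is an equidistant fisheye: a pixel r from the principal point sees the ray r / f radians off the axis. A picture is of the moment at which its call begins. There is no depth.
- r.close_job(): hands the job in, once; it reports no verdict.
The state is a dict: "time": time; "joint_positions": joint angles; "joint_vel": joint speeds; "joint_torque": joint torques, N m; "ee_pos": TCP position; "eef_rot": TCP orientation; "ft_force": force on the tool from outside, world axes, zero at the start; "torque": the same for the moment, N m; "width": finger opening in m.
Only numpy, scipy, OpenCV 4.12 (cv2) and the standard library are available. Lean on these libraries where they do the work, as an engineer would, in place of code of your own. Each camera call takes 0.05 s, during which the arm holds its last target.

## Task

The lid lies loose on the grey casting pot and has to be closed. First slide the plaster mould, upright, fully clear of the circle that the handle bar sweeps; then press the lid down while turning it until its lugs drop through the notches (red end of the bar over the pot's green mark), and, still pressing, turn it clockwise as seen from above up to the stop, so that it stays locked (red end over the red mark) when you let go. The handle must never hit the mould, and everything else stays where it is.

Things in the scene. Friction and masses are not known exactly. Their poses are not given: they have to be found in the camera images.
- pot: Grey casting pot fixed on a level board (board top 30 mm above z = 0, x 0.34 to 0.69, y -0.325 to 0.145). 120 mm diameter; mouth flange top at 38 mm, rim 40 mm. Origin: centre of its underside; z up, the lid's turning axis; x to the red mark. The flange has 3 unevenly spaced notches: the lid drops in at one direction only, with 3 degrees of play.
- pot_red_mark (a point): Red mark on the pot's side, 66 mm from the axis: where the lid's red end stands when locked. From the drop-in direction the lid turns 35 degrees clockwise (from above) to a fixed stop here; its lugs are then under the flange and a spring in the pot holds it up against it.
- pot_green_mark (a point): Green mark on the pot's side, 66 mm from the axis, 35 degrees (0.611 rad) counterclockwise of the red one: when the lid's red end points here the lugs can drop through the notches.
- lid: Loose 0.3 kg lid, lugs lying on the flange, red end 27 to 53 degrees counterclockwise of the green mark. Origin: on its axis, underside of its 76 mm plug; x along the bar to the red end; z up. Plate 112 mm diameter, its top 32 mm above the origin. Origin above the pot's underside: 30 mm at the start, 28 mm when lugs just enter the notches by themselves, 14 mm pressed home, 16 mm locked.
- lid_handle (a point): Middle of the lid's straight bar handle, on the axis, 41 mm above the lid's origin. Bar 200 mm long, 16 mm wide, 18 mm high, lying on the plate. Pressing home takes about 6 N at the middle against a spring (8 to 15 N is fine); let go before it is turned and it springs up. Two 7 mm high plugs stand on the plate 47 mm from the axis.
- mould_center (a point): Centre of the plaster mould (72 x 72 mm, 88 mm high, about 0.5 kg, brown bands) standing beside the pot in the handle's sweep; 44 mm above its underside. x and y axes square to its sides. Clear of the sweep when its centre is over 150 mm from the pot's axis. Pushed below 45 mm above the board it slides without tipping.
- mould: The same plaster mould; origin at the centre of its underside.
- tape_roll: Roll of masking tape lying flat, 105 mm diameter, 19 mm high, about opposite the mould across the pot; low enough for the handle to pass over. Origin: centre of its underside.
- pigment_jar: Jar with black lid, 61 mm diameter, 64 mm high, bystander. Origin: centre of its underside.
- dropper_bottle: Amber dropper bottle, 42 mm diameter, 118 mm high, bystander. Origin: centre of its underside.
- resin_can: White square can with spout, 70 x 70 mm, 266 mm high, bystander. Origin: centre of its underside.
- hardener_can: White square can with spout, 70 x 70 mm, 256 mm high, bystander. Origin: centre of its underside.
- small_mould: Small pink silicone mould block, 44 x 57 x 27 mm, bystander. Origin: centre of its underside.

How it is judged:
By the outcome, as a careful person would: the job done as asked, in the order asked, and still so for the second after the job is handed in, with the robot touching nothing.
It also fails if it takes over 54 s, if anything falls off the work surface, if the arm or the gripper's body presses on something with over 40 N, if the wrist force passes 120 N, or if a joint passes its speed limit or range.

## Working session

There is one attempt and no reset: what is moved stays moved. The work goes in short steps, Python scripts to look and compute and a tool call to move; the robot and the scene stay as the last step left them, time stands still between calls to the robot, and variables do not carry over. Pictures are saved under pics/ and viewed, and the job is handed in when it is done.

Besides the shell and the picture viewer there is one more tool, called after ">>>" by a JSON object that holds its "api" and its "payload", one argument or row to a line. step_arm: Moves the arm, as the interface text tells. Its arguments: {"type":"object","properties":{"increments":{"type":"array"},"hand":{"type":"number"},"grip_force":{"type":"number"}},"required":["increments"]}

```bash
ls; mkdir -p pics
python3 - <<'E'
from bench import r
import cv2,numpy as np
s=r.read_state();print(s)
for n in ["scene","side","wrist"]:
    c=r.camera(n);cv2.imwrite(f"pics/{n}0.png",c["pixels"]);print(n,np.array(c["camera_matrix"]).round(2).tolist(),np.array(c["extrinsics"]).round(4).tolist(),[k for k in c])
E
```

```text
pics
{'time': 0.0, 'joint_positions': array([ 1.26340613,  0.33286078, -0.06465206,  1.46092723,  0.02158793,
        1.34989281, -0.08848931]), 'joint_vel': array([-3.31484348e-05, -9.91410472e-04,  8.68600741e-04, -1.12064653e-03,
       -1.16131789e-03,  1.33112710e-03,  4.62888100e-04]), 'joint_torque': array([-4.22474386e-04, -6.23259187e+01,  2.41184863e-02, -3.89897954e+01,
       -6.14161673e-02,  3.97941610e-02,  1.21101298e-04]), 'ee_pos': array([ 0.1754623 , -0.59947067,  0.22176746]), 'eef_rot': array([ 9.89879874e-01,  1.41906130e-01, -1.32477349e-04, -6.84065490e-04]), 'ft_force': array([0.09181507, 0.01215316, 0.81974534]), 'torque': array([ 0.00208034,  0.03566739, -0.05304727]), 'width': 0.08692934357657696}
scene [[366.28, 0.0, 320.65], [0.0, 366.28, 198.41], [0.0, 0.0, 1.0]] [[0.8754, 0.3516, -0.3317, 0.2278], [-0.4831, 0.6607, -0.5746, -0.5751], [0.0171, 0.6632, 0.7482, 0.757], [0.0, 0.0, 0.0, 1.0]] ['pixels', 'camera_matrix', 'extrinsics']
side [[481.69, 0.0, 315.34], [0.0, 481.69, 200.56], [0.0, 0.0, 1.0]] [[0.9996, 0.0243, -0.012, 0.4778], [-0.0253, 0.6758, -0.7366, -0.8555], [-0.0098, 0.7366, 0.6762, 0.796], [0.0, 0.0, 0.0, 1.0]] ['pixels', 'camera_matrix', 'extrinsics']
wrist [[309.71, 0.0, 322.35], [0.0, 309.71, 200.02], [0.0, 0.0, 1.0]] [[0.2803, 0.9319, 0.23, 0.2369], [-0.9599, 0.2728, 0.0645, -0.5814], [-0.0026, -0.2389, 0.971, 0.3852], [0.0, 0.0, 0.0, 1.0]] ['pixels', 'camera_matrix', 'extrinsics']
```

View pics/scene0.png

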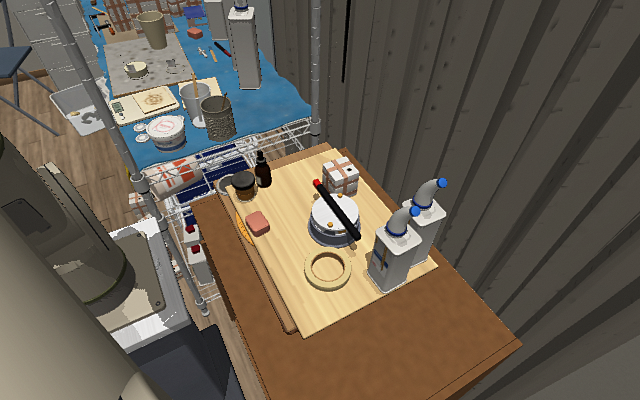

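View pics/side0.png

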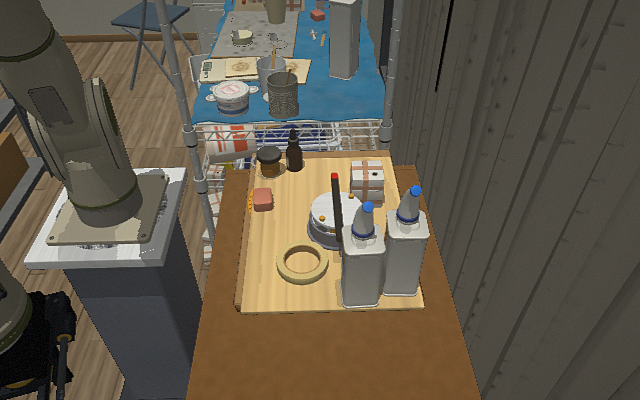

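View pics/wrist0.png

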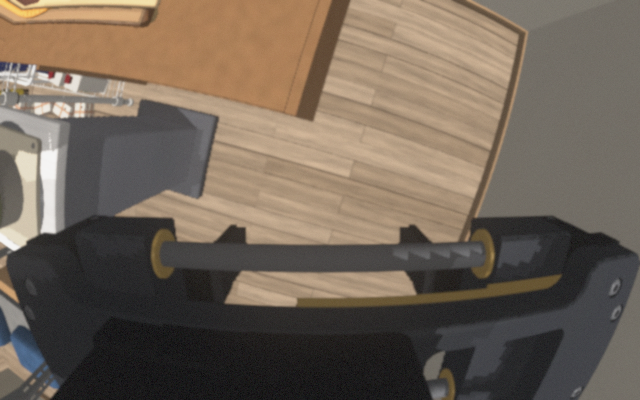

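```bash
cat > h.py <<'E'
import cv2,numpy as np
from bench import r
def ray(c,u,v):
    K=np.array(c["camera_matrix"]);E=np.array(c["extrinsics"])
    d=np.array([(u-K[0,2])/K[0,0],-(v-K[1,2])/K[1,1],-1.])
    return E[:3,3],E[:3,:3]@d
def atz(c,u,v,z):
    o,d=ray(c,u,v);return o+d*(z-o[2])/d[2]
def proj(c,p):
    K=np.array(c["camera_matrix"]);E=np.array(c["extrinsics"])
    q=E[:3,:3].T@(np.array(p,float)-E[:3,3]);return np.array([K[0,0]*q[0]/-q[2]+K[0,2],K[1,1]*-q[1]/-q[2]+K[1,2]])
def tri(c1,p1,c2,p2):
    o1,d1=ray(c1,*p1);o2,d2=ray(c2,*p2)
    t=np.linalg.lstsq(np.c_[d1,-d2],o2-o1,rcond=None)[0]
    a=o1+t[0]*d1;b=o2+t[1]*d2;return (a+b)/2,np.linalg.norm(a-b)
def crop(img,x0,y0,w,h,s,name):
    c=img[y0:y0+h,x0:x0+w];c=cv2.resize(c,None,fx=s,fy=s,interpolation=cv2.INTER_CUBIC)
    for i in range(0,w,20):cv2.line(c,(i*s,0),(i*s,6),(0,0,255),1);cv2.putText(c,str(x0+i),(i*s,16),0,.35,(0,0,255))
    for i in range(0,h,20):cv2.line(c,(0,i*s),(6,i*s),(0,0,255),1);cv2.putText(c,str(y0+i),(8,i*s+4),0,.35,(0,0,255))
    cv2.imwrite(name,c)
E
python3 - <<'E'
from h import *
i=cv2.imread("pics/scene0.png");crop(i,290,145,130,100,6,"pics/sc_c.png")
i=cv2.imread("pics/side0.png");crop(i,290,155,130,100,6,"pics/si_c.png")
E
```

```text
(no output)
```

View pics/sc_c.png

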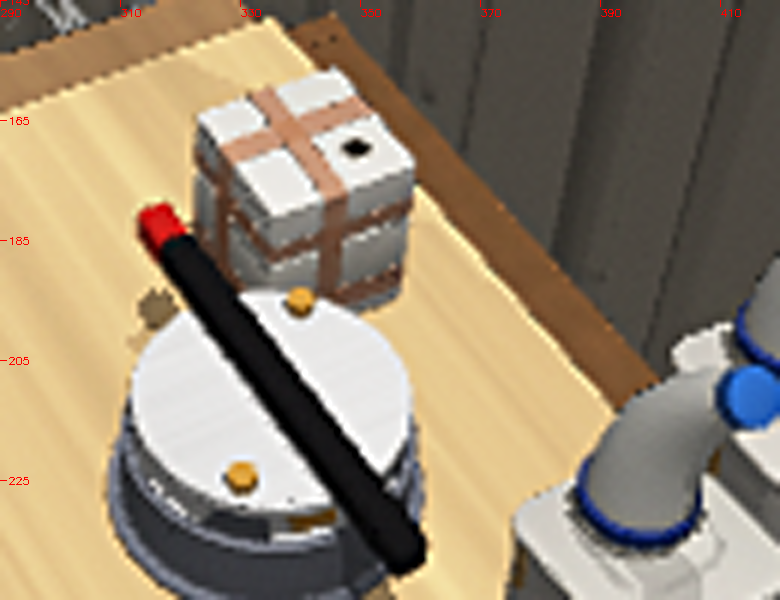

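View pics/si_c.png

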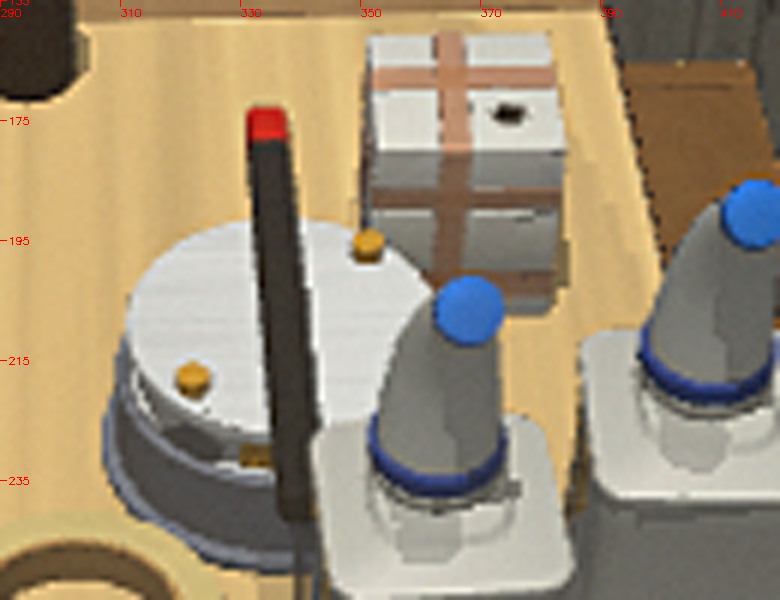

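Run:
```python
from h import *
import pickle
A=r.camera("scene");B=r.camera("side");pickle.dump((A,B),open("cams.pkl","wb"))
f=lambda x,y:(290+x/6-.4,145+y/6-.4)
g=lambda x,y:(290+x/6-.4,155+y/6-.4)
for n,p,q,z in [("plug1",f(301,291),g(368,238),.099),("plug2",f(241,468),g(193,372),.099),("redtop",f(160,210),g(267,107),.110),("bartopend",f(405,537),None,.11)]:
    print(n,atz(A,*p,z).round(4),q and atz(B,*q,z).round(4),q and tri(A,p,B,q))
# bar top in side: at end (295,480)
print(atz(B,*g(295,480),.11))
for p,q in [((333,70),(548,35)),((413,165),(565,150)),((272,215),(373,152)),((197,115),(367,38))]:
    print(atz(A,*f(*p),.118).round(4),atz(B,*g(*q),.118).round(4))
# plate ellipse edges
for p in [(130,400),(412,400),(262,290)]: print(atz(A,*f(*p),.092))
```

```text
plug1 [ 0.569  -0.0766  0.099 ] [ 0.5678 -0.0789  0.099 ] (array([ 0.56839998, -0.07727338,  0.09863714]), np.float64(0.0018544681011394722))
plug2 [ 0.5024 -0.1438  0.099 ] [ 0.5022 -0.1457  0.099 ] (array([ 0.50259031, -0.14325867,  0.09730691]), np.float64(0.0012170691555982696))
redtop [ 0.5351 -0.0188  0.11  ] [ 0.5345 -0.0163  0.11  ] (array([ 0.53392856, -0.021103  ,  0.11336382]), np.float64(0.0009759738610134567))
bartopend [ 0.5346 -0.2065  0.11  ] None None
[ 0.5332362  -0.20824485  0.11      ]
[0.638  0.0139 0.118 ] [0.643  0.0131 0.118 ]
[ 0.6368 -0.0519  0.118 ] [ 0.6406 -0.0548  0.118 ]
[ 0.5702 -0.0495  0.118 ] [ 0.5709 -0.0533  0.118 ]
[0.5721 0.0166 0.118 ] [0.5741 0.0139 0.118 ]
[ 0.48363859 -0.08945677  0.092     ]
[ 0.58141402 -0.14162027  0.092     ]
[ 0.55876747 -0.06326877  0.092     ]
```

Run:
```python
from h import *
A=r.camera("scene")["pixels"];B=r.camera("side")["pixels"]
crop(A,350,170,100,130,6,"pics/sc_k.png");crop(B,325,175,110,135,6,"pics/si_k.png")
a=cv2.imread("pics/sc_k.png");b=cv2.imread("pics/si_k.png")
h=min(len(a),len(b));o=np.hstack([a[:h],b[:h]]);cv2.imwrite("pics/k.png",cv2.resize(o,(795,int(h*795/o.shape[1]))))
```

```text
(no output)
```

View pics/k.png

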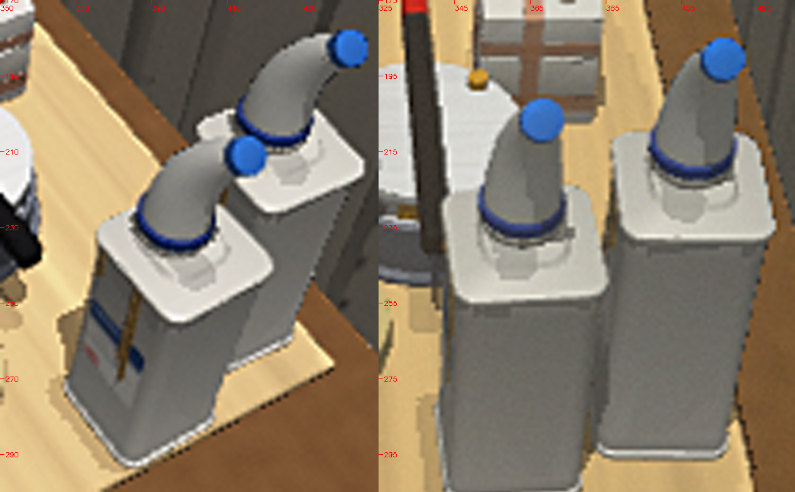

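Run:
```python
from h import *
import pickle
A,B=pickle.load(open("cams.pkl","rb"))
for p in [(384.4,293.5),(367.5,271.9),(406.3,280.6),(427.2,259.9)]: print(atz(A,*p,.03).round(3))
for p in [(342.7,304.6),(378.4,304.6),(383.7,295.4),(416.8,295.4)]: print('s',atz(B,*p,.03).round(3))
for n,c,p in [("jar",B,(269,175)),("drop",B,(294,170)),("jar",A,(245,199)),("drop",A,(264,187)),("small",B,(263,208)),("tape",B,(302,265)),("tape",A,(328,270))]: print(n,atz(c,*p,.03).round(3))
```

```text
[ 0.539 -0.322  0.03 ]
[ 0.536 -0.261  0.03 ]
[ 0.6  -0.32  0.03]
[ 0.676 -0.3    0.03 ]
s [ 0.536 -0.316  0.03 ]
s [ 0.604 -0.318  0.03 ]
s [ 0.617 -0.297  0.03 ]
s [ 0.68  -0.299  0.03 ]
jar [0.378 0.077 0.03 ]
drop [0.44  0.095 0.03 ]
jar [0.373 0.075 0.03 ]
drop [0.434 0.092 0.03 ]
small [ 0.37  -0.042  0.03 ]
tape [ 0.459 -0.216  0.03 ]
tape [ 0.46  -0.214  0.03 ]
```

```bash
cat >> h.py <<'E'
from scipy.spatial.transform import Rotation as R
def Rphi(deg):
    a=np.radians(deg);x=np.array([np.cos(a),np.sin(a),0]);z=np.array([0,0,-1.]);return R.from_matrix(np.c_[x,np.cross(z,x),z])
def plan(*wps):
    s=r.read_state();R0=R.from_quat(s["eef_rot"]);p0=s["ee_pos"]
    x=R0.as_matrix()[:,0]
    print("t",round(s["time"],2),"pos",p0.round(4),"phi",np.degrees(np.arctan2(x[1],x[0])).round(2),"F",s["ft_force"].round(2),"T",s["torque"].round(2),"w",round(s["width"],4),"q",s["joint_positions"].round(2))
    for p,phi in wps:
        d=R0.inv().apply(np.array(p)-p0);rv=(R0.inv()*Rphi(phi)).as_rotvec()
        print("[%s,%s]"%(d.round(4).tolist(),rv.round(3).tolist()))
E
python3 - <<'E'
from h import *
w=lambda t:np.array([.175,-.6,.225])+t*(np.array([.38,-.07,.225])-np.array([.175,-.6,.225]))
plan((w(.085),13),(w(.17),10),(w(.255),7),(w(.34),4),(w(.425),0))
E
```

```text
t 0.35 pos [ 0.1756 -0.5998  0.2224] phi 16.32 F [-0.46 -0.66  0.04] T [-0.01  0.04 -0.  ] w 0.0867 q [ 1.26  0.33 -0.06  1.46  0.02  1.35 -0.09]
[[0.0288, -0.0383, -0.0026],[-0.0, 0.0, 0.058]]
[[0.0581, -0.0766, -0.0026],[-0.0, 0.0, 0.11]]
[[0.0875, -0.115, -0.0026],[-0.0, 0.0, 0.163]]
[[0.1169, -0.1533, -0.0026],[-0.0, 0.0, 0.215]]
[[0.1463, -0.1917, -0.0026],[-0.0, 0.0, 0.285]]
```

>>> {"api": "step_arm", "payload": {
  "increments": [
    [[0.029,-0.038,-0.003],[0,0,0.058]],
    [[0.058,-0.077,-0.003],[0,0,0.11]],
    [[0.088,-0.115,-0.003],[0,0,0.163]],
    [[0.117,-0.153,-0.003],[0,0,0.215]],
    [[0.146,-0.192,-0.003],[0,0,0.285]]
  ],
  "hand": -1
}}

```text
time: 0.85
ee_pos: [0.2622, -0.3726, 0.2255]
eef_rot: [1.0, -0.001, 0.0, 0.0]
ft_force: [1.0, -0.0, -0.4]
width: 0.0875
```

Run:
```python
from h import *
w=lambda t:np.array([.175,-.6,.225])+t*(np.array([.38,-.07,.225])-np.array([.175,-.6,.225]))
plan((w(.5),0),(w(.58),0),(w(.66),0),(w(.74),-1.7),(w(.82),-1.7))
```

```text
t 0.85 pos [ 0.2622 -0.3726  0.2255] phi -0.14 F [ 1.   -0.01 -0.37] T [ 0.02 -0.07 -0.03] w 0.0875 q [ 1.06 -0.03 -0.2   1.87 -0.01  1.3  -0.71]
[[0.0152, -0.0377, 0.0005],[0.0, -0.0, -0.002]]
[[0.0315, -0.0801, 0.0005],[0.0, -0.0, -0.002]]
[[0.0478, -0.1225, 0.0005],[0.0, -0.0, -0.002]]
[[0.0641, -0.165, 0.0004],[0.0, -0.0, 0.027]]
[[0.0804, -0.2074, 0.0004],[0.0, -0.0, 0.027]]
```

>>> {"api": "step_arm", "payload": {
  "increments": [
    [[0.02,-0.04,0],[0,0,0]],
    [[0.04,-0.08,0],[0,0,0.01]],
    [[0.06,-0.12,0],[0,0,0.027]],
    [[0.08,-0.16,0],[0,0,0.027]],
    [[0.1,-0.2,0],[0,0,0.027]]
  ]
}}

```text
time: 1.35
ee_pos: [0.3632, -0.1712, 0.2257]
eef_rot: [1.0, -0.015, 0.0, 0.001]
ft_force: [1.2, -0.9, 0.4]
width: 0.087
```

>>> {"api": "step_arm", "payload": {
  "increments": [
    [[0.03,-0.04,0],[0,0,0]],
    [[0.07,-0.07,0],[0,0,0]],
    [[0.12,-0.09,0],[0,0,0]],
    [[0.15,-0.1,0],[0,0,0]],
    [[0.16,-0.1,0],[0,0,0]]
  ]
}}

```text
time: 1.85
ee_pos: [0.5286, -0.0735, 0.2253]
eef_rot: [1.0, -0.013, 0.001, -0.001]
ft_force: [-1.6, 0.3, 0.0]
width: 0.0869
```

Run:
```python
from h import *
plan(((.608,-.019,.225),-1.7),((.608,-.019,.13),-1.7))
c=r.camera("wrist");cv2.imwrite("pics/w1.png",c["pixels"]);
c=r.camera("scene");cv2.imwrite("pics/s1.png",c["pixels"]);print(r.read_state()["ee_pos"])
```

```text
t 1.85 pos [ 0.5286 -0.0735  0.2253] phi -1.5 F [-1.58  0.31  0.01] T [ 0.03 -0.01  0.03] w 0.0869 q [ 0.67  0.19 -0.69  1.67  0.12  1.32 -1.64]
[[0.0779, -0.0565, 0.0005],[-0.001, -0.001, 0.003]]
[[0.0778, -0.0564, 0.0955],[-0.001, -0.001, 0.003]]
[ 0.52659083 -0.07562722  0.22508874]
```

View pics/w1.png

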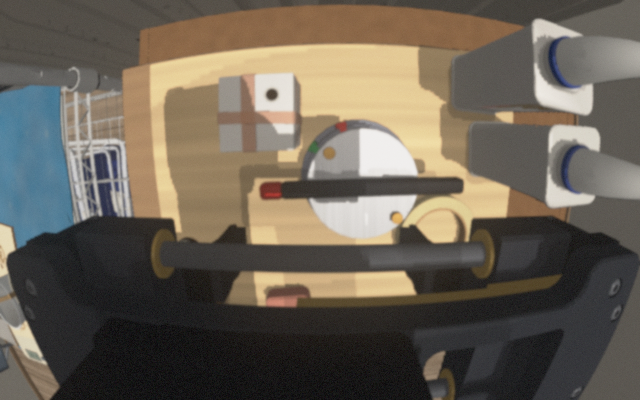

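View pics/s1.png

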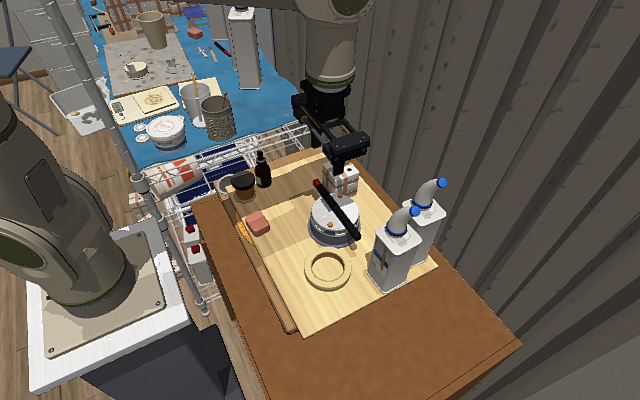

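```bash
cat >> h.py <<'E'
def fray(c,u,v):
    K=np.array(c["camera_matrix"]);E=np.array(c["extrinsics"])
    x=u-K[0,2];y=v-K[1,2];rr=np.hypot(x,y);th=rr/K[0,0]
    d=np.array([np.sin(th)*x/rr,-np.sin(th)*y/rr,-np.cos(th)]);return E[:3,3],E[:3,:3]@d
def fatz(c,u,v,z):
    o,d=fray(c,u,v);return o+d*(z-o[2])/d[2]
E
python3 - <<'E'
from h import *
import pickle
c=r.camera("wrist");pickle.dump(c,open("w1.pkl","wb"))
crop(c["pixels"],205,60,180,150,4,"pics/w1c.png")
E
```

```text
(no output)
```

View pics/w1c.png

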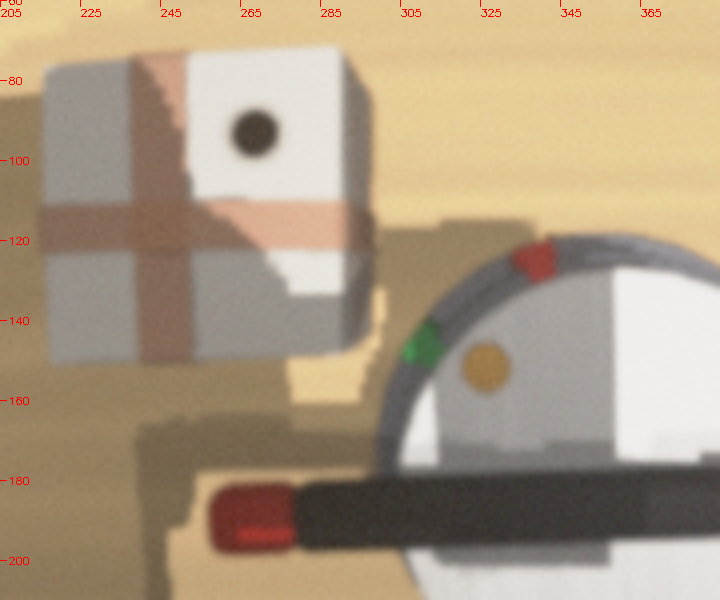

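Run:
```python
from h import *
import pickle
c=pickle.load(open("w1.pkl","rb"));f=lambda x,y:(205+x/4-.4,60+y/4-.4)
m=[fatz(c,*f(*p),.118) for p in [(45,66),(341,47),(344,353),(48,364)]]
print(np.round(m,4),np.mean(m,0).round(4)); print(fatz(c,*f(487,367),.099), fatz(c,*f(210,517),.11))
C=np.array([.535,-.111])
for n,p in [("g",(422,345)),("r",(535,262))]:
  for z in (.05,.06,.066,.07):
    q=fatz(c,*f(*p),z)[:2]-C;print(n,z,np.hypot(*q).round(4),np.degrees(np.arctan2(q[1],q[0])).round(1))
# whole-image plug2
print(fatz(c,397,217,.099), [fatz(c,461,v,.11).round(4) for v in (179,192)])
plan(((.608,-.018,.225),-1.7),((.608,-.018,.17),-1.7),((.608,-.018,.12),-1.7))
```

```text
[[ 0.641   0.0169  0.118 ]
 [ 0.6392 -0.0504  0.118 ]
 [ 0.5717 -0.0487  0.118 ]
 [ 0.5728  0.0195  0.118 ]] [ 0.6062 -0.0157  0.118 ]
[ 0.56591459 -0.08005411  0.099     ] [ 0.5344031  -0.01456036  0.11      ]
g 0.05 0.0585 55.3
g 0.06 0.0585 54.5
g 0.066 0.0585 54.0
g 0.07 0.0585 53.7
r 0.05 0.0576 16.9
r 0.06 0.0578 17.3
r 0.066 0.0579 17.6
r 0.07 0.058 17.8
[ 0.49966819 -0.14875984  0.099     ] [array([ 0.5392, -0.211 ,  0.11  ]), array([ 0.5261, -0.2119,  0.11  ])]
t 2.0 pos [ 0.5256 -0.0762  0.2253] phi -1.69 F [-0.11  0.12  0.5 ] T [0.   0.03 0.04] w 0.0871 q [ 0.67  0.18 -0.68  1.68  0.12  1.33 -1.63]
[[0.0806, -0.0606, 0.0002],[0.001, 0.001, 0.0]]
[[0.0807, -0.0607, 0.0552],[0.001, 0.001, 0.0]]
[[0.0807, -0.0607, 0.1052],[0.001, 0.001, 0.0]]
```

>>> {"api": "step_arm", "payload": {
  "increments": [
    [[0.04,-0.03,0],[0,0,0]],
    [[0.08,-0.06,0],[0,0,0]],
    [[0.083,-0.06,0.03],[0,0,0]],
    [[0.083,-0.06,0.07],[0,0,0]],
    [[0.083,-0.06,0.085],[0,0,0]]
  ]
}}

```text
time: 2.5
ee_pos: [0.6076, -0.0201, 0.137]
eef_rot: [1.0, -0.015, -0.003, 0.001]
ft_force: [-1.1, -0.7, -0.4]
width: 0.087
```

Run:
```python
from h import *
c=r.camera("side");crop(c["pixels"],290,100,130,100,6,"pics/a.png");
c=r.camera("scene");crop(c["pixels"],290,110,130,100,6,"pics/b.png")
cv2.imwrite("pics/w2.png",r.camera("wrist")["pixels"])
plan(((.609,-.017,.058),-1.7))
```

```text
t 2.65 pos [ 0.6096 -0.0198  0.1408] phi -1.75 F [-0.1   0.13  0.05] T [ 0.04 -0.03 -0.04] w 0.0868 q [ 0.49  0.44 -0.69  1.58  0.29  1.23 -1.85]
[[-0.0006, -0.0029, 0.0828],[0.001, 0.001, -0.001]]
```

View pics/a.png

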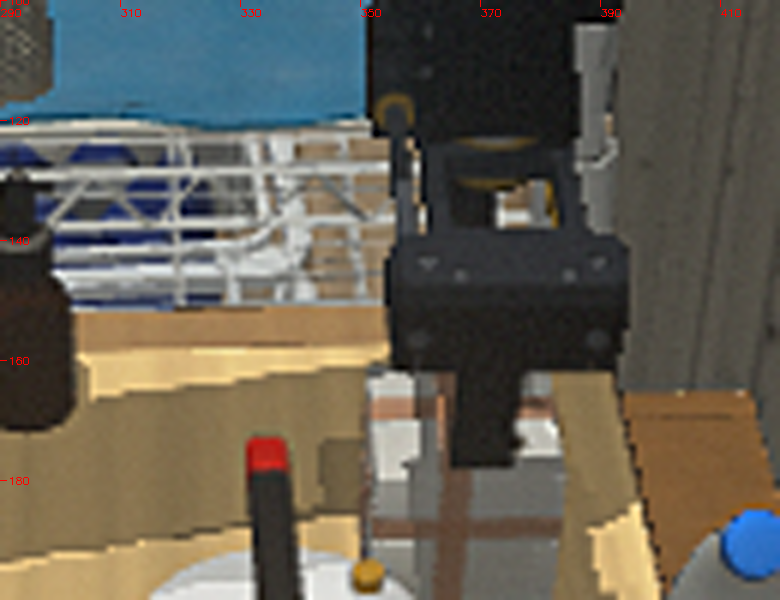

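View pics/b.png

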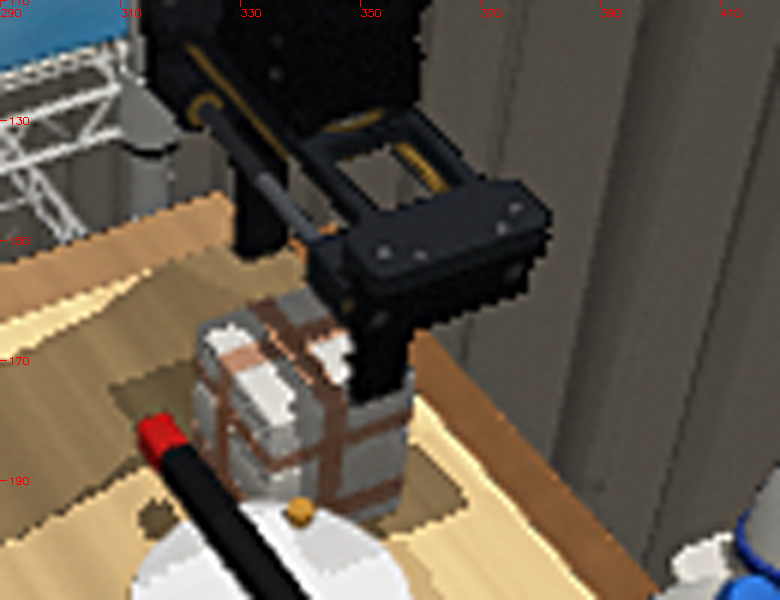

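View pics/w2.png

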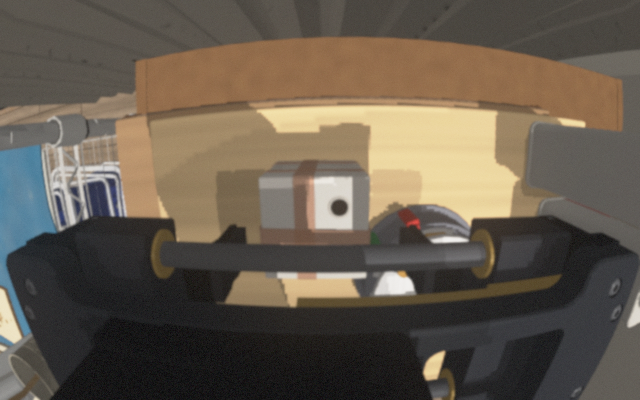

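>>> {"api": "step_arm", "payload": {
  "increments": [
    [[0.001,-0.004,0.0],[0,0,0]],
    [[0.001,-0.004,0.01],[0,0,0]],
    [[0.001,-0.004,0.025],[0,0,0]],
    [[0.001,-0.004,0.045],[0,0,0]],
    [[0.001,-0.004,0.045],[0,0,0]]
  ]
}}

```text
time: 3.15
ee_pos: [0.6087, -0.0163, 0.0926]
eef_rot: [1.0, -0.015, -0.003, 0.001]
ft_force: [-0.1, -0.2, -0.5]
width: 0.0871
```

Run:
```python
from h import *
c=r.camera("scene");crop(c["pixels"],290,110,130,100,6,"pics/b2.png")
plan(((.610,-.016,.058),-1.7))
```

```text
t 3.2 pos [ 0.6095 -0.0161  0.0942] phi -1.75 F [0.91 0.15 0.35] T [0.06 0.01 0.02] w 0.0874 q [ 0.47  0.49 -0.67  1.62  0.33  1.15 -1.88]
[[0.0006, -0.0001, 0.0362],[0.001, 0.004, -0.001]]
```

View pics/b2.png

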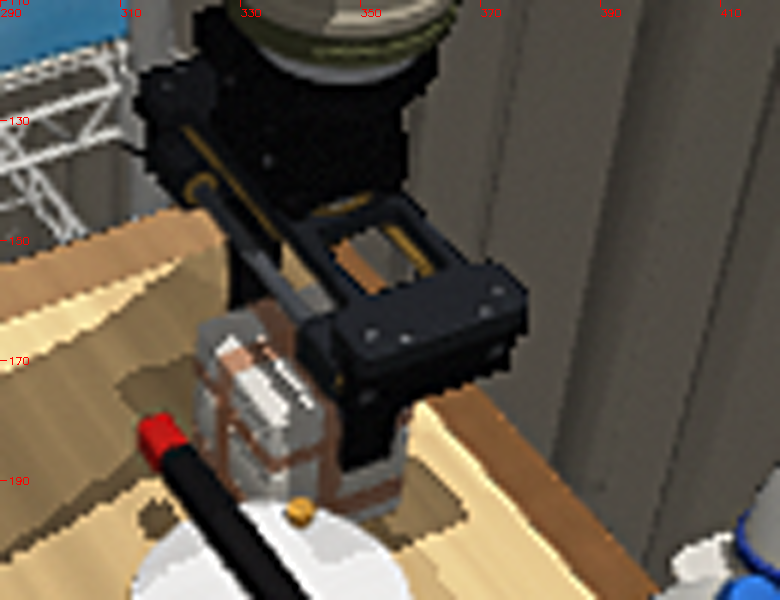

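Straddling the mould with no contact. Go lower to 0.060 and close lightly.

>>> {"api": "step_arm", "payload": {
  "increments": [
    [[0,0,0.01],[0,0,0]],
    [[0,0,0.02],[0,0,0]],
    [[0,0,0.03],[0,0,0]],
    [[0,0,0.034],[0,0,0]],
    [[0,0,0.034],[0,0,0]]
  ]
}}

```text
time: 3.7
ee_pos: [0.609, -0.0161, 0.0594]
eef_rot: [1.0, -0.015, -0.003, 0.001]
ft_force: [0.2, -0.4, -0.6]
width: 0.0867
```

>>> {"api": "step_arm", "payload": {
  "increments": [
    [[0,0,0],[0,0,0]],
    [[0,0,0],[0,0,0]],
    [[0,0,0],[0,0,0]],
    [[0,0,0],[0,0,0]],
    [[0,0,0],[0,0,0]]
  ],
  "hand": 1,
  "grip_force": 8
}}

```text
time: 4.2
ee_pos: [0.6092, -0.0159, 0.0598]
eef_rot: [1.0, -0.015, -0.002, 0.001]
ft_force: [-0.1, 0.8, 2.6]
width: 0.0695
```

Run:
```python
from h import *
plan(((.612,.044,.06),-1.7))
```

```text
t 4.2 pos [ 0.6092 -0.0159  0.0598] phi -1.74 F [-0.08  0.78  2.61] T [ 0.27  0.03 -0.01] w 0.0695 q [ 0.46  0.53 -0.66  1.65  0.35  1.09 -1.9 ]
[[0.001, -0.0599, -0.0003],[0.001, 0.005, -0.001]]
```

>>> {"api": "step_arm", "payload": {
  "increments": [
    [[0,-0.012,0],[0,0,0]],
    [[0,-0.025,0],[0,0,0]],
    [[0,-0.038,0],[0,0,0]],
    [[0.001,-0.051,0],[0,0,0]],
    [[0.002,-0.063,0],[0,0,0]]
  ]
}}

```text
time: 4.7
ee_pos: [0.6132, 0.0483, 0.0598]
eef_rot: [1.0, -0.015, -0.002, 0.001]
ft_force: [1.3, -4.5, 2.1]
width: 0.0694
```

>>> {"api": "step_arm", "payload": {
  "increments": [
    [[0,0,0],[0,0,0]],
    [[0,0,0],[0,0,0]]
  ]
}}

```text
time: 4.9
ee_pos: [0.613, 0.0508, 0.0598]
eef_rot: [1.0, -0.014, -0.002, -0.001]
ft_force: [-1.1, 3.8, 0.9]
width: 0.0694
```

Run:
```python
from h import *
c=r.camera("side");cv2.imwrite("pics/d.png",c["pixels"])
plan(((.612,.044,.06),-1.7))
```

```text
t 4.95 pos [0.6131 0.0501 0.0598] phi -1.62 F [-0.7   4.1   0.73] T [ 0.73  0.09 -0.09] w 0.0698 q [ 0.36  0.54 -0.67  1.63  0.36  1.1  -2.01]
[[-0.0009, 0.0061, -0.0002],[-0.001, 0.005, 0.001]]
```

View pics/d.png

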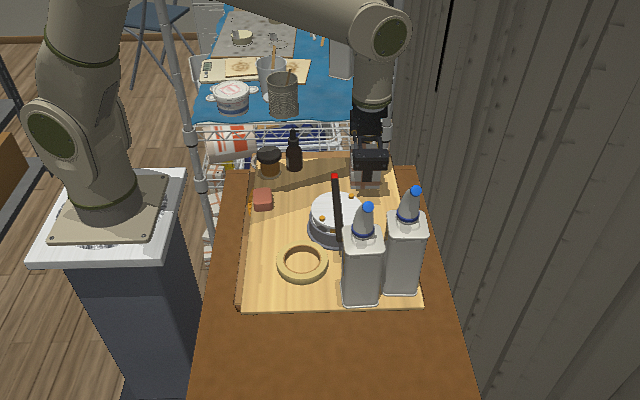

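>>> {"api": "step_arm", "payload": {
  "increments": [
    [[0,0,0],[0,0,0]],
    [[0,0,0],[0,0,0]],
    [[0,0,0],[0,0,0]],
    [[0,0,0],[0,0,0]]
  ],
  "hand": -1
}}

```text
time: 5.35
ee_pos: [0.6131, 0.0495, 0.0597]
eef_rot: [1.0, -0.014, -0.002, -0.0]
ft_force: [-0.4, 0.4, -0.6]
width: 0.0856
```

>>> {"api": "step_arm", "payload": {
  "increments": [
    [[0,0,-0.02],[0,0,0]],
    [[0,0,-0.05],[0,0,0]],
    [[0,0,-0.09],[0,0,0]],
    [[0,0,-0.12],[0,0,0]],
    [[0,0,-0.13],[0,0,0]]
  ]
}}

```text
time: 5.85
ee_pos: [0.6151, 0.0496, 0.1935]
eef_rot: [1.0, -0.015, 0.0, -0.0]
ft_force: [-0.3, -0.3, 0.1]
width: 0.0872
```

Run:
```python
from h import *
P=np.array([.613,.05,.19]);Q=np.array([.534,-.112,.19])
plan(*[(P+(Q-P)*k/5,-1.6+8*k) for k in range(1,6)])
```

```text
t 5.85 pos [0.6151 0.0496 0.1935] phi -1.67 F [-0.25 -0.29  0.11] T [0.02 0.   0.01] w 0.0872 q [ 0.39  0.42 -0.71  1.49  0.28  1.33 -1.95]
[[-0.0169, 0.0325, 0.0034],[-0.001, -0.0, -0.141]]
[[-0.0318, 0.0654, 0.0034],[-0.001, -0.0, -0.281]]
[[-0.0466, 0.0982, 0.0034],[-0.001, -0.0, -0.42]]
[[-0.0615, 0.1311, 0.0034],[-0.001, -0.0, -0.56]]
[[-0.0763, 0.1639, 0.0034],[-0.001, -0.0, -0.699]]
```

>>> {"api": "step_arm", "payload": {
  "increments": [
    [[-0.017,0.033,0.003],[0,0,-0.14]],
    [[-0.032,0.065,0.003],[0,0,-0.28]],
    [[-0.047,0.098,0.003],[0,0,-0.42]],
    [[-0.062,0.131,0.003],[0,0,-0.56]],
    [[-0.076,0.164,0.003],[0,0,-0.7]]
  ]
}}

```text
time: 6.35
ee_pos: [0.5331, -0.1136, 0.1897]
eef_rot: [0.943, 0.332, -0.0, -0.0]
ft_force: [1.6, 0.2, -0.5]
width: 0.0872
```

Run:
```python
from h import *
Q=np.array([.534,-.112,.19])
plan(*[(Q,min(90,38+8*k)) for k in range(1,6)])
c=r.camera("side");crop(c["pixels"],270,130,130,100,6,"pics/e.png")
```

```text
t 6.35 pos [ 0.5331 -0.1136  0.1897] phi 38.74 F [ 1.55  0.16 -0.49] T [-0.02 -0.09  0.02] w 0.0872 q [ 0.81  0.27 -0.79  1.69  0.2   1.27 -0.92]
[[0.0017, -0.0007, -0.0003],[-0.001, 0.0, -0.127]]
[[0.0017, -0.0007, -0.0003],[-0.001, 0.0, -0.266]]
[[0.0017, -0.0007, -0.0003],[-0.001, 0.0, -0.406]]
[[0.0017, -0.0007, -0.0003],[-0.001, 0.0, -0.546]]
[[0.0017, -0.0007, -0.0003],[-0.001, 0.0, -0.685]]
```

View pics/e.png

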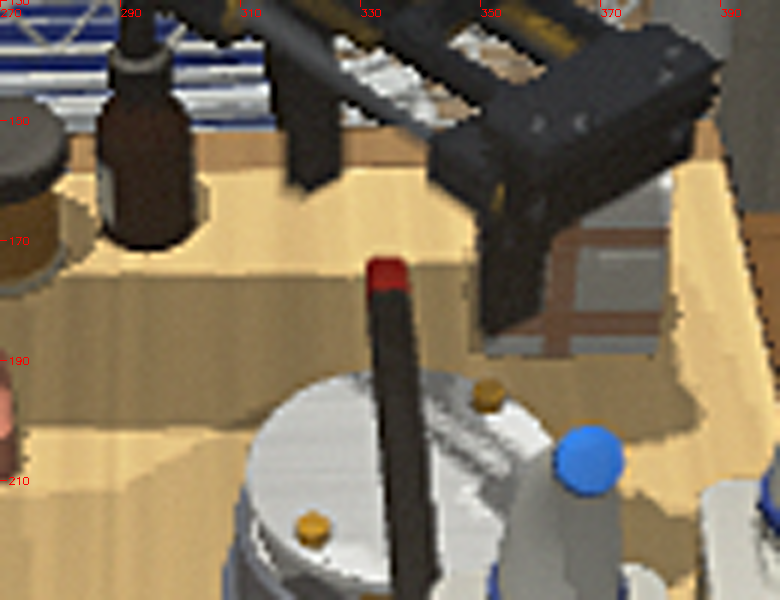

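>>> {"api": "step_arm", "payload": {
  "increments": [
    [[0.002,0,0],[0,0,-0.13]],
    [[0.002,0,0],[0,0,-0.27]],
    [[0.002,0,0],[0,0,-0.41]],
    [[0.002,0,0],[0,0,-0.55]],
    [[0.002,0,0],[0,0,-0.69]]
  ]
}}

```text
time: 6.9
ee_pos: [0.5322, -0.1194, 0.1887]
eef_rot: [0.772, 0.636, -0.002, -0.0]
ft_force: [-0.3, 1.2, 0.3]
width: 0.0869
```

Run:
```python
from h import *
Q=np.array([.534,-.112,.17])
plan(*[(Q,84),(Q,90)])
```

```text
t 6.9 pos [ 0.5322 -0.1194  0.1887] phi 79.0 F [-0.25  1.16  0.3 ] T [ 0.04 -0.1   0.04] w 0.0869 q [ 0.9   0.3  -0.89  1.68  0.24  1.28 -0.24]
[[0.0076, 0.0004, 0.0187],[-0.003, 0.003, -0.087]]
[[0.0076, 0.0004, 0.0187],[-0.003, 0.003, -0.192]]
```

>>> {"api": "step_arm", "payload": {
  "increments": [
    [[0.007,0,0.01],[0,0,-0.1]],
    [[0.007,0,0.019],[0,0,-0.19]],
    [[0.007,0,0.03],[0,0,-0.19]],
    [[0.007,0,0.04],[0,0,-0.19]],
    [[0.007,0,0.04],[0,0,-0.19]]
  ]
}}

```text
time: 7.4
ee_pos: [0.5325, -0.1127, 0.1469]
eef_rot: [0.709, 0.706, -0.003, -0.002]
ft_force: [0.2, 0.6, 0.4]
width: 0.0871
```

Run:
```python
from h import *
c=r.camera("wrist");cv2.imwrite("pics/w3.png",c["pixels"])
c=r.camera("side");crop(c["pixels"],270,130,130,100,6,"pics/e2.png")
Q=np.array([.534,-.112,.094])
plan((Q,89.7))
```

```text
t 7.5 pos [ 0.5334 -0.1125  0.1485] phi 89.81 F [-0.1  -0.15  1.02] T [-0.02 -0.11 -0.02] w 0.0872 q [ 0.89  0.35 -0.91  1.73  0.29  1.21 -0.1 ]
[[0.0007, 0.0009, 0.0545],[-0.004, 0.002, 0.002]]
```

View pics/e2.png

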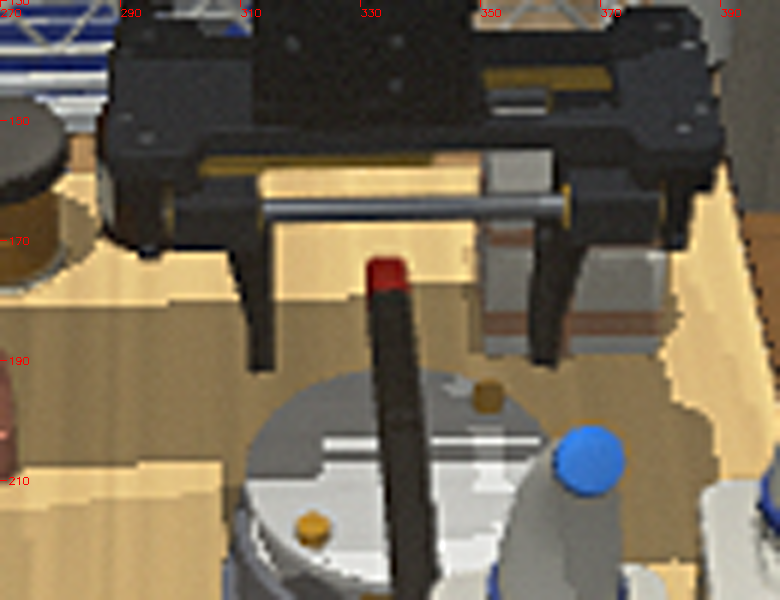

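View pics/w3.png

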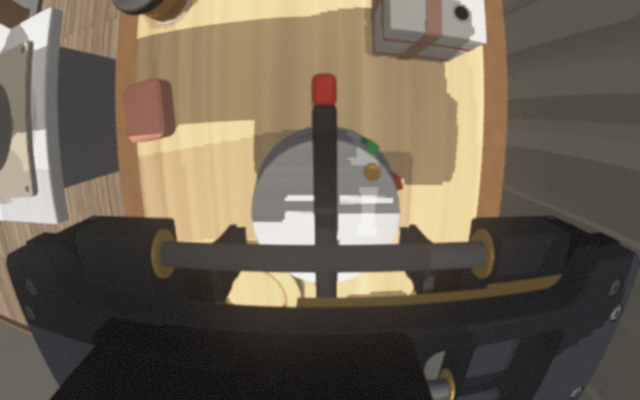

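Run:
```python
from h import *
c=r.camera("wrist");crop(c["pixels"],230,60,180,140,4,"pics/w3c.png")
import pickle;pickle.dump(c,open("w3.pkl","wb"))
```

```text
(no output)
```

View pics/w3c.png

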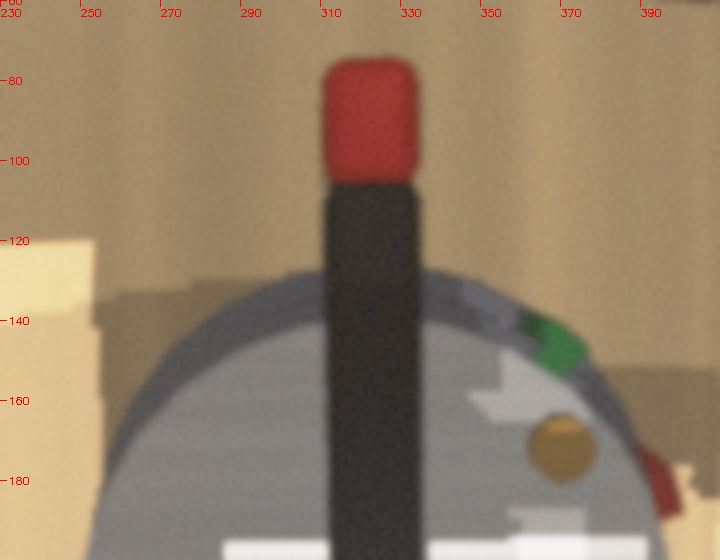

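Run:
```python
from h import *
import pickle
c=pickle.load(open("w3.pkl","rb"));f=lambda x,y:(230+x/4-.4,60+y/4-.4)
C=np.array([.534,-.112])
for n,p in [("g outer",(567,350)),("g mid",(556,345)),("r",(664,480)),("r",(672,482))]:
  for z in (.05,.06,.068):
    q=fatz(c,*f(*p),z)[:2]-C;print(n,z,np.hypot(*q).round(4),np.degrees(np.arctan2(q[1],q[0])).round(1))
print(fatz(c,*f(372,58),.11),fatz(c,*f(332,540),.11),fatz(c,*f(422,540),.11),fatz(c,*f(563,445),.099))
plan(((.534,-.112,.094),89.7))
```

```text
g outer 0.05 0.061 49.3
g outer 0.06 0.0605 50.8
g outer 0.068 0.0602 52.1
g mid 0.05 0.0603 51.6
g mid 0.06 0.0599 53.1
g mid 0.068 0.0597 54.3
r 0.05 0.0646 16.3
r 0.06 0.0629 18.5
r 0.068 0.0616 20.3
r 0.05 0.0663 15.5
r 0.06 0.0644 17.7
r 0.068 0.063 19.5
[ 0.53276517 -0.01381161  0.11      ] [ 0.52576299 -0.09336608  0.11      ] [ 0.54080512 -0.09341401  0.11      ] [ 0.56583681 -0.07895464  0.099     ]
t 7.55 pos [ 0.5336 -0.1126  0.1489] phi 89.83 F [0.17 0.5  0.8 ] T [ 0.01 -0.17  0.02] w 0.0866 q [ 0.89  0.35 -0.91  1.73  0.29  1.21 -0.1 ]
[[0.0007, 0.0005, 0.0549],[-0.003, 0.002, 0.002]]
```

>>> {"api": "step_arm", "payload": {
  "increments": [
    [[0,0,0.015],[0,0,0]],
    [[0,0,0.03],[0,0,0]],
    [[0,0,0.045],[0,0,0]],
    [[0,0,0.053],[0,0,0]],
    [[0,0,0.053],[0,0,0]]
  ]
}}

```text
time: 8.05
ee_pos: [0.5326, -0.1125, 0.0943]
eef_rot: [0.708, 0.706, -0.002, -0.001]
ft_force: [-0.6, 0.8, 0.1]
width: 0.0868
```

>>> {"api": "step_arm", "payload": {
  "increments": [
    [[0,0,0],[0,0,0]],
    [[0,0,0],[0,0,0]],
    [[0,0,0],[0,0,0]],
    [[0,0,0],[0,0,0]],
    [[0,0,0],[0,0,0]]
  ],
  "hand": 1,
  "grip_force": 15
}}

```text
time: 8.55
ee_pos: [0.5328, -0.1125, 0.0946]
eef_rot: [0.708, 0.706, -0.002, -0.001]
ft_force: [0.1, -0.1, 1.0]
width: 0.0548
```

>>> {"api": "step_arm", "payload": {
  "increments": [
    [[0,0,0],[0,0,0]],
    [[0,0,0],[0,0,0]],
    [[0,0,0],[0,0,0]],
    [[0,0,0],[0,0,0]]
  ],
  "grip_force": 40
}}

```text
time: 8.95
ee_pos: [0.5327, -0.1125, 0.0946]
eef_rot: [0.708, 0.706, -0.002, -0.001]
ft_force: [0.4, -0.0, 0.3]
width: 0.023
```

Run:
```python
from h import *
plan(((.533,-.112,.092),89.7))
c=r.camera("side");crop(c["pixels"],270,130,130,100,6,"pics/g.png")
```

```text
t 8.95 pos [ 0.5327 -0.1125  0.0946] phi 89.83 F [ 0.39 -0.05  0.26] T [-0.04 -0.11  0.02] w 0.023 q [ 0.86  0.41 -0.88  1.78  0.35  1.12 -0.14]
[[0.0005, 0.0003, 0.0026],[-0.005, 0.002, 0.002]]
```

View pics/g.png

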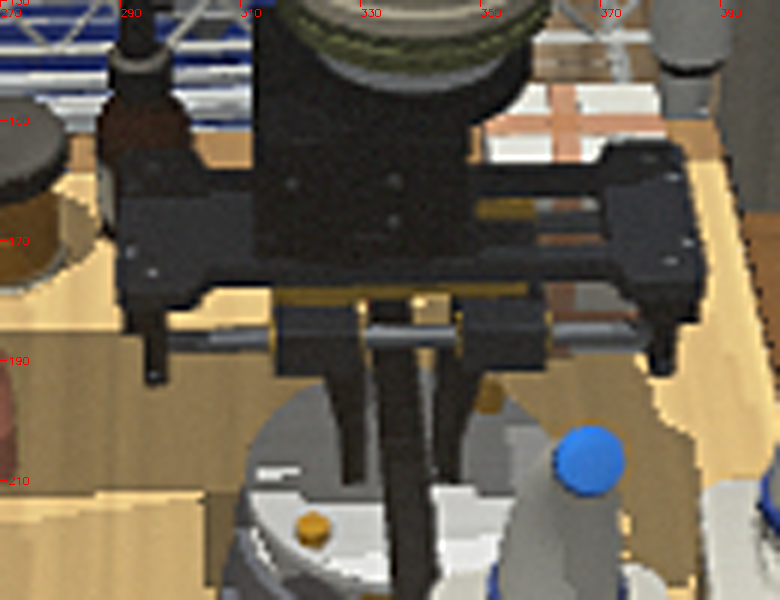

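>>> {"api": "step_arm", "payload": {
  "increments": [
    [[0,0,0],[0,0,0]],
    [[0,0,0],[0,0,0]],
    [[0,0,0],[0,0,0]]
  ]
}}

```text
time: 9.3
ee_pos: [0.5328, -0.1125, 0.0946]
eef_rot: [0.708, 0.706, -0.002, -0.001]
ft_force: [0.5, -0.1, 0.0]
width: 0.0155
```

>>> {"api": "step_arm", "payload": {
  "increments": [
    [[0,0,0.002],[0,0,0]],
    [[0,0,0.003],[0,0,0]],
    [[0,0,0.003],[0,0,0]]
  ]
}}

```text
time: 9.6
ee_pos: [0.5329, -0.1126, 0.0944]
eef_rot: [0.708, 0.706, -0.003, -0.001]
ft_force: [-16.0, 1.3, 34.7]
width: 0.0153
```

>>> {"api": "step_arm", "payload": {
  "increments": [
    [[0,0,0.001],[0,0,0.06]],
    [[0,0,0.001],[0,0,0.12]],
    [[0,0,0.001],[0,0,0.18]],
    [[0,0,0.001],[0,0,0.24]],
    [[0,0,0.001],[0,0,0.3]]
  ]
}}

```text
time: 10.1
ee_pos: [0.5339, -0.1125, 0.0945]
eef_rot: [0.806, 0.592, -0.003, 0.001]
ft_force: [1.1, -0.1, 7.4]
width: 0.0156
```

Run:
```python
from h import *
plan(((.533,-.112,.092),60))
```

```text
t 10.1 pos [ 0.5339 -0.1125  0.0945] phi 72.53 F [ 1.05 -0.13  7.42] T [ 0.11 -0.06  0.26] w 0.0156 q [ 0.82  0.39 -0.83  1.79  0.32  1.11 -0.42]
[[0.0002, -0.001, 0.0025],[-0.001, 0.005, 0.219]]
```

>>> {"api": "step_arm", "payload": {
  "increments": [
    [[0,0,0.001],[0,0,0.06]],
    [[0,0,0.001],[0,0,0.12]],
    [[0,0,0.001],[0,0,0.18]],
    [[0,0,0.001],[0,0,0.24]],
    [[0,0,0.001],[0,0,0.26]]
  ]
}}

```text
time: 10.6
ee_pos: [0.5344, -0.1122, 0.0939]
eef_rot: [0.876, 0.481, -0.002, 0.001]
ft_force: [0.7, 1.1, -0.7]
width: 0.0157
```

Run:
```python
from h import *
plan(((.533,-.112,.092),53))
```

```text
t 10.6 pos [ 0.5344 -0.1122  0.0939] phi 57.56 F [ 0.65  1.09 -0.68] T [ 0.11 -0.55 -0.01] w 0.0157 q [ 0.78  0.38 -0.78  1.79  0.3   1.1  -0.67]
[[-0.0006, -0.0012, 0.0019],[0.0, 0.005, 0.08]]
```

>>> {"api": "step_arm", "payload": {
  "increments": [
    [[0,0,0.002],[0,0,0.015]],
    [[0,0,0.002],[0,0,0.03]],
    [[0,0,0.002],[0,0,0.05]]
  ]
}}

```text
time: 10.9
ee_pos: [0.5338, -0.1123, 0.0915]
eef_rot: [0.888, 0.459, -0.003, 0.001]
ft_force: [-0.8, -0.5, 0.5]
width: 0.0158
```

>>> {"api": "step_arm", "payload": {
  "increments": [
    [[0,0,0.002],[0,0,0.01]],
    [[0,0,0.002],[0,0,0.02]],
    [[0,0,0.002],[0,0,0.03]]
  ]
}}

```text
time: 11.2
ee_pos: [0.5337, -0.1123, 0.0894]
eef_rot: [0.895, 0.445, -0.003, 0.001]
ft_force: [-1.8, -0.7, 1.5]
width: 0.0156
```

Run:
```python
from h import *
plan(((.533,-.112,.092),53))
```

```text
t 11.2 pos [ 0.5337 -0.1123  0.0894] phi 52.89 F [-1.82 -0.72  1.45] T [0.08 0.19 0.05] w 0.0156 q [ 0.77  0.38 -0.76  1.79  0.3   1.09 -0.75]
[[-0.0001, -0.0007, -0.0026],[-0.001, 0.006, -0.002]]
```

>>> {"api": "step_arm", "payload": {
  "increments": [
    [[0,0,0.002],[0,0,0]],
    [[0,0,0.004],[0,0,0]],
    [[0,0,0.006],[0,0,0]],
    [[0,0,0.007],[0,0,0]],
    [[0,0,0.007],[0,0,0]]
  ]
}}

```text
time: 11.7
ee_pos: [0.5337, -0.1123, 0.0824]
eef_rot: [0.895, 0.445, -0.003, 0.001]
ft_force: [-1.0, 0.1, 4.0]
width: 0.0158
```

>>> {"api": "step_arm", "payload": {
  "increments": [
    [[0,0,0.002],[0,0,0]],
    [[0,0,0.0035],[0,0,0]],
    [[0,0,0.004],[0,0,0]],
    [[0,0,0.0045],[0,0,0]]
  ]
}}

```text
time: 12.1
ee_pos: [0.5337, -0.1124, 0.0804]
eef_rot: [0.895, 0.445, -0.003, 0.002]
ft_force: [-17.7, 1.0, 39.8]
width: 0.0158
```

>>> {"api": "step_arm", "payload": {
  "increments": [
    [[0,0,0.001],[0,0,0.015]],
    [[0,0,0.001],[0,0,0.015]],
    [[0,0,0.001],[0,0,0.015]]
  ]
}}

```text
time: 12.4
ee_pos: [0.534, -0.1124, 0.0805]
eef_rot: [0.899, 0.439, -0.003, 0.002]
ft_force: [-6.2, 0.2, 16.7]
width: 0.0156
```

Run:
```python
from h import *
plan(((.533,-.112,.092),53))
c=r.camera("side");crop(c["pixels"],270,130,130,100,6,"pics/g2.png")
c=r.camera("scene");crop(c["pixels"],290,145,130,100,6,"pics/g3.png")
```

```text
t 12.4 pos [ 0.534  -0.1124  0.0805] phi 52.03 F [-6.23  0.2  16.71] T [0.37 1.59 0.06] w 0.0156 q [ 0.76  0.39 -0.76  1.8   0.31  1.08 -0.77]
[[-0.0004, -0.001, -0.0115],[0.001, 0.007, -0.017]]
```

View pics/g2.png

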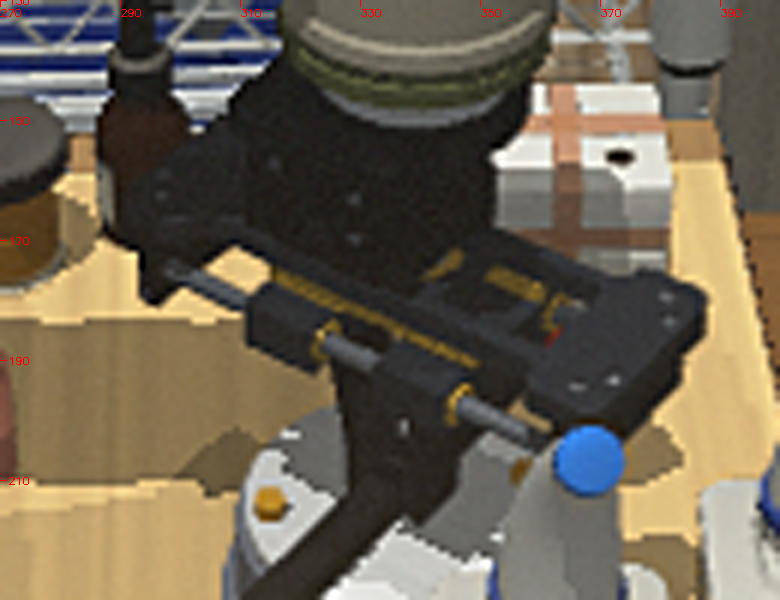

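View pics/g3.png

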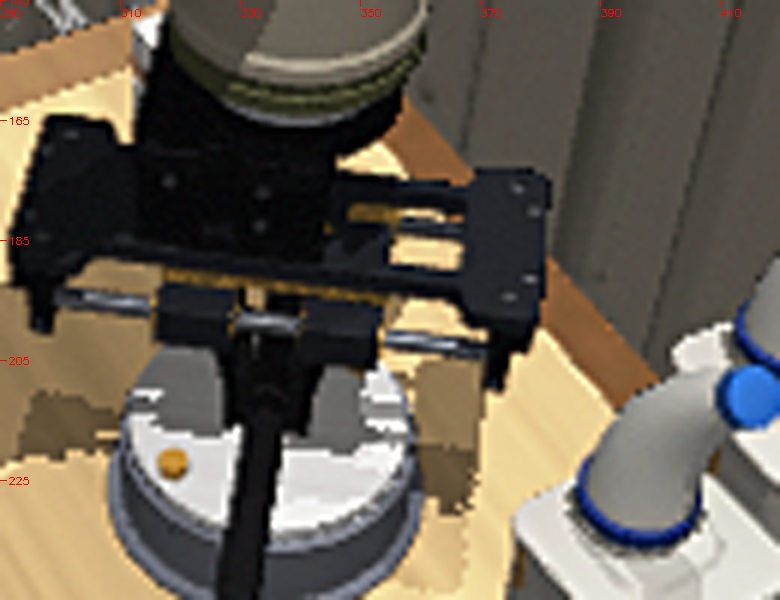

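>>> {"api": "step_arm", "payload": {
  "increments": [
    [[0,0,0.001],[0,0,0.03]],
    [[0,0,0.001],[0,0,0.06]],
    [[0,0,0.001],[0,0,0.1]],
    [[0,0,0.001],[0,0,0.14]]
  ]
}}

```text
time: 12.9
ee_pos: [0.5349, -0.1125, 0.0805]
eef_rot: [0.927, 0.374, -0.002, 0.003]
ft_force: [-2.9, -0.1, 12.5]
width: 0.0157
```

Run:
```python
from h import *
plan(((.533,-.112,.092),53))
c=r.camera("side");crop(c["pixels"],270,130,130,100,6,"pics/g4.png")
```

```text
t 12.9 pos [ 0.5349 -0.1125  0.0805] phi 43.93 F [-2.87 -0.09 12.47] T [0.2  0.49 0.24] w 0.0157 q [ 0.74  0.38 -0.73  1.8   0.3   1.07 -0.91]
[[-0.0011, -0.0016, -0.0115],[0.003, 0.007, -0.158]]
```

View pics/g4.png

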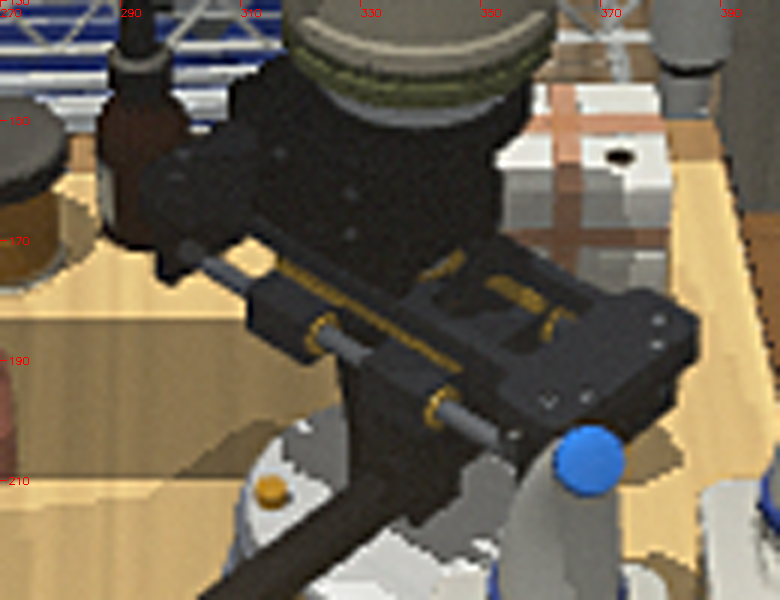

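>>> {"api": "step_arm", "payload": {
  "increments": [
    [[0,0,0.001],[0,0,0.05]],
    [[0,0,0.001],[0,0,0.1]],
    [[0,0,0.001],[0,0,0.15]],
    [[0,0,0.001],[0,0,0.2]],
    [[0,0,0.001],[0,0,0.25]]
  ]
}}

```text
time: 13.45
ee_pos: [0.5359, -0.1124, 0.0806]
eef_rot: [0.967, 0.253, -0.001, 0.004]
ft_force: [-1.1, 0.1, 10.8]
width: 0.0153
```

Run:
```python
from h import *
plan(((.534,-.112,.08),18))
```

```text
t 13.45 pos [ 0.5359 -0.1124  0.0806] phi 29.36 F [-1.13  0.1  10.78] T [0.44 0.34 0.32] w 0.0153 q [ 0.7   0.37 -0.69  1.8   0.28  1.06 -1.14]
[[-0.0014, -0.0013, 0.0006],[0.007, 0.003, 0.198]]
```

>>> {"api": "step_arm", "payload": {
  "increments": [
    [[-0.001,-0.001,0.001],[0.003,0,0.04]],
    [[-0.001,-0.001,0.001],[0.005,0,0.08]],
    [[-0.001,-0.001,0.001],[0.005,0,0.12]],
    [[-0.001,-0.001,0.001],[0.005,0,0.15]]
  ]
}}

```text
time: 13.85
ee_pos: [0.5356, -0.1121, 0.0805]
eef_rot: [0.984, 0.18, -0.0, 0.002]
ft_force: [-1.0, 0.0, 10.8]
width: 0.0156
```

Run:
```python
from h import *
plan(((.534,-.112,.08),18))
```

```text
t 13.85 pos [ 0.5356 -0.1121  0.0805] phi 20.71 F [-1.    0.   10.85] T [0.25 0.32 0.28] w 0.0156 q [ 0.69  0.37 -0.66  1.8   0.26  1.06 -1.28]
[[-0.0015, -0.0007, 0.0005],[0.003, 0.001, 0.047]]
```

>>> {"api": "step_arm", "payload": {
  "increments": [
    [[0,0,0.001],[0,0,0.02]],
    [[0,0,0.001],[0,0,0.04]],
    [[0,0,0.001],[0,0,0.06]]
  ]
}}

```text
time: 14.15
ee_pos: [0.5362, -0.1124, 0.0805]
eef_rot: [0.989, 0.15, 0.0, 0.002]
ft_force: [-2.6, -2.1, 12.5]
width: 0.0155
```

Run:
```python
from h import *
plan(((.534,-.112,.08),18))
```

```text
t 14.15 pos [ 0.5362 -0.1124  0.0805] phi 17.25 F [-2.64 -2.09 12.46] T [0.03 0.86 0.53] w 0.0155 q [ 0.68  0.36 -0.65  1.8   0.26  1.06 -1.34]
[[-0.002, -0.001, 0.0005],[0.005, -0.0, -0.013]]
```

>>> {"api": "step_arm", "payload": {
  "increments": [
    [[0,0,0.001],[0,0,0.02]],
    [[0,0,0.001],[0,0,0.04]],
    [[0,0,0.001],[0,0,0.05]]
  ]
}}

```text
time: 14.45
ee_pos: [0.5364, -0.1125, 0.0805]
eef_rot: [0.992, 0.126, 0.001, 0.003]
ft_force: [-6.4, -0.9, 14.8]
width: 0.0158
```

Run:
```python
from h import *
plan(((.534,-.112,.08),18))
```

```text
t 14.45 pos [ 0.5364 -0.1125  0.0805] phi 14.44 F [-6.42 -0.85 14.83] T [0.06 1.37 0.96] w 0.0158 q [ 0.67  0.36 -0.64  1.8   0.25  1.06 -1.39]
[[-0.0022, -0.001, 0.0005],[0.006, -0.0, -0.062]]
```

>>> {"api": "step_arm", "payload": {
  "increments": [
    [[0,0,0.001],[0,0,0.03]],
    [[0,0,0.001],[0,0,0.04]]
  ]
}}

```text
time: 14.65
ee_pos: [0.5367, -0.1125, 0.0804]
eef_rot: [0.994, 0.106, 0.001, 0.004]
ft_force: [-6.0, -0.2, 12.6]
width: 0.0165
```

Run:
```python
from h import *
plan(((.534,-.112,.08),18))
c=r.camera("wrist");crop(c["pixels"],230,60,180,140,4,"pics/w5c.png")
c=r.camera("side");crop(c["pixels"],270,130,130,100,6,"pics/g5.png")
```

```text
t 14.65 pos [ 0.5367 -0.1125  0.0804] phi 12.19 F [-5.98 -0.17 12.57] T [0.07 1.21 0.88] w 0.0165 q [ 0.66  0.36 -0.64  1.8   0.25  1.06 -1.43]
[[-0.0025, -0.001, 0.0004],[0.007, -0.001, -0.101]]
```

View pics/w5c.png

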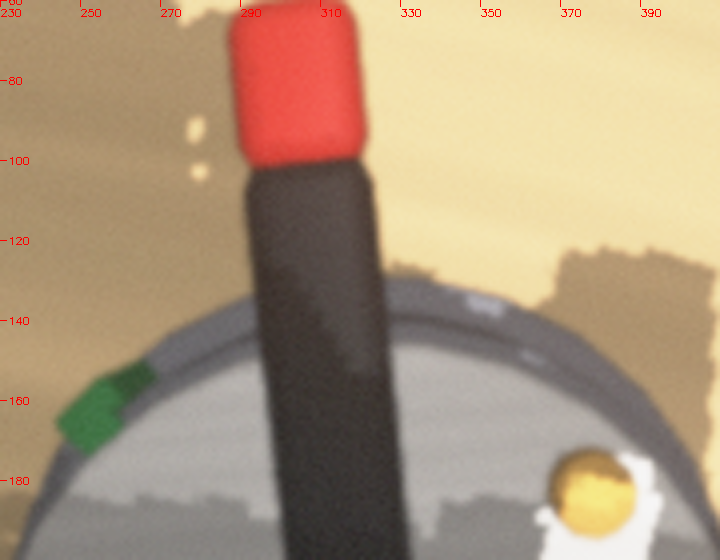

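View pics/g5.png

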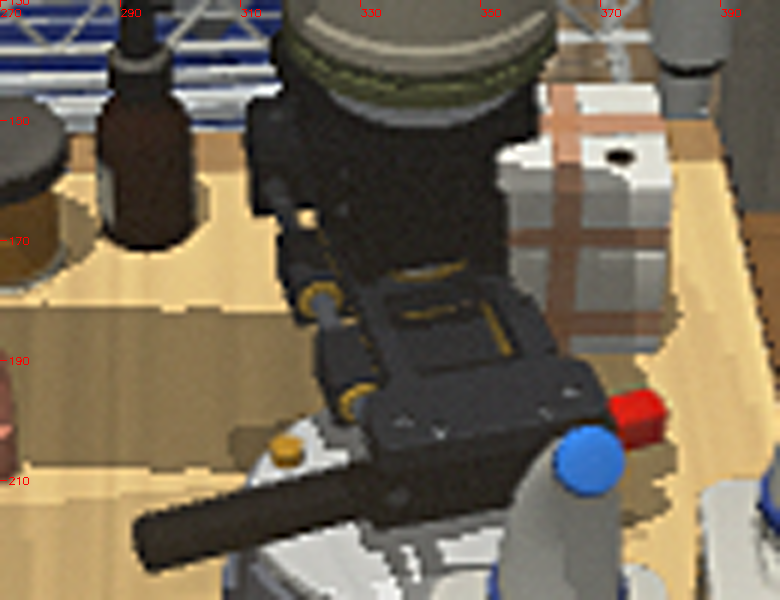

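>>> {"api": "step_arm", "payload": {
  "increments": [
    [[0,0,0],[0,0,0]],
    [[0,0,0],[0,0,0]],
    [[0,0,0],[0,0,0]],
    [[0,0,0],[0,0,0]]
  ],
  "hand": -0.3
}}

```text
time: 15.15
ee_pos: [0.5365, -0.1125, 0.0801]
eef_rot: [0.994, 0.106, 0.001, 0.003]
ft_force: [-0.9, 0.3, -0.9]
width: 0.0406
```

Run:
```python
from h import *
plan(((.534,-.112,.14),12))
c=r.camera("wrist");crop(c["pixels"],230,60,180,140,4,"pics/w6c.png")
```

```text
t 15.15 pos [ 0.5365 -0.1125  0.0801] phi 12.21 F [-0.93  0.35 -0.94] T [ 0.02  0.02 -0.01] w 0.0406 q [ 0.66  0.36 -0.64  1.8   0.25  1.05 -1.43]
[[-0.0023, -0.0006, -0.0599],[0.007, -0.001, 0.004]]
```

View pics/w6c.png

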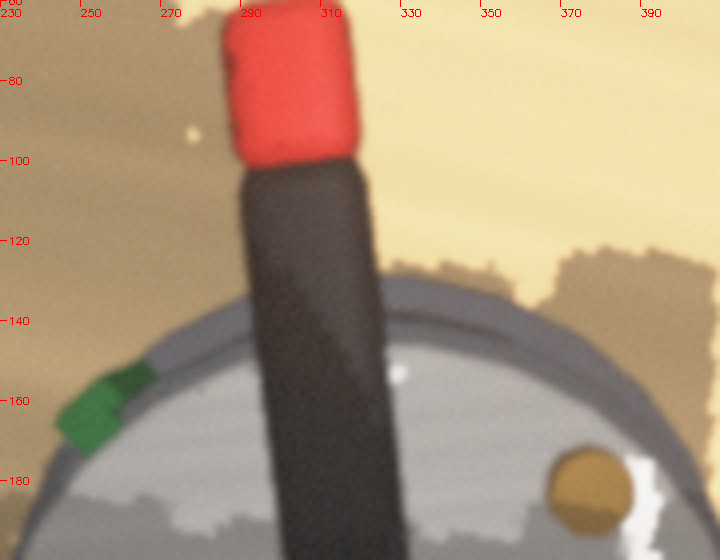

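>>> {"api": "step_arm", "payload": {
  "increments": [
    [[0,0,-0.01],[0,0,0]],
    [[0,0,-0.03],[0,0,0]],
    [[0,0,-0.06],[0,0,0]],
    [[0,0,-0.09],[0,0,0]],
    [[0,0,-0.1],[0,0,0]]
  ]
}}

```text
time: 15.7
ee_pos: [0.5378, -0.1118, 0.1839]
eef_rot: [0.994, 0.106, 0.003, 0.004]
ft_force: [1.1, 0.3, 0.2]
width: 0.0562
```

>>> {"api": "step_arm", "payload": {
  "increments": [
    [[-0.04,0,-0.02],[0,0,0]],
    [[-0.08,0,-0.02],[0,0,0]],
    [[-0.1,0,-0.02],[0,0,0]],
    [[-0.1,0,-0.02],[0,0,0]]
  ]
}}

```text
time: 16.1
ee_pos: [0.4377, -0.134, 0.2036]
eef_rot: [0.994, 0.105, 0.002, 0.005]
ft_force: [0.6, -1.5, 0.0]
width: 0.0565
```

Run:
```python
from h import *
import pickle
plan(((.534,-.112,.14),12))
c=r.camera("wrist");pickle.dump(c,open("w7.pkl","wb"));cv2.imwrite("pics/w7.png",c["pixels"])
crop(c["pixels"],230,60,180,140,4,"pics/w7c.png")
c=r.camera("side");cv2.imwrite("pics/s7.png",c["pixels"]);pickle.dump(c,open("s7.pkl","wb"));crop(c["pixels"],270,130,130,100,6,"pics/s7c.png")
c=r.camera("scene");pickle.dump(c,open("sc7.pkl","wb"));crop(c["pixels"],290,125,130,100,6,"pics/sc7c.png")
```

```text
t 16.1 pos [ 0.4377 -0.134   0.2036] phi 12.07 F [ 0.58 -1.47  0.04] T [-0.04 -0.03 -0.03] w 0.0565 q [ 0.85  0.   -0.65  1.88  0.01  1.25 -1.16]
[[0.0985, -0.0021, 0.064],[0.011, -0.004, 0.001]]
```

View pics/w7.png

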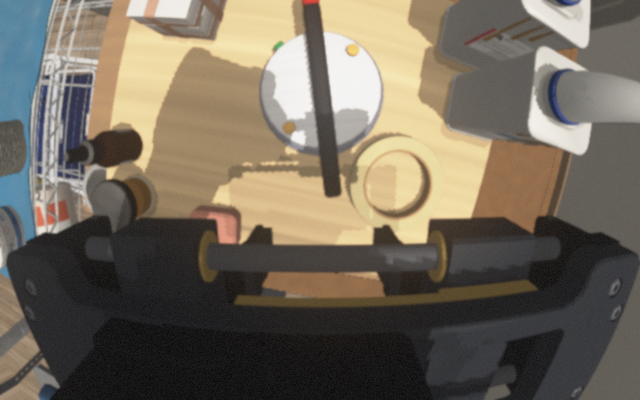

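View pics/s7c.png

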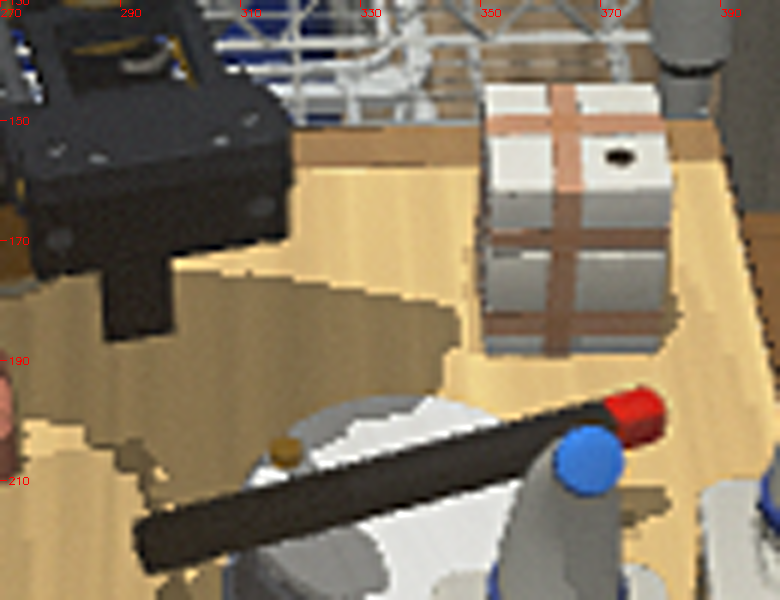

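View pics/w7c.png

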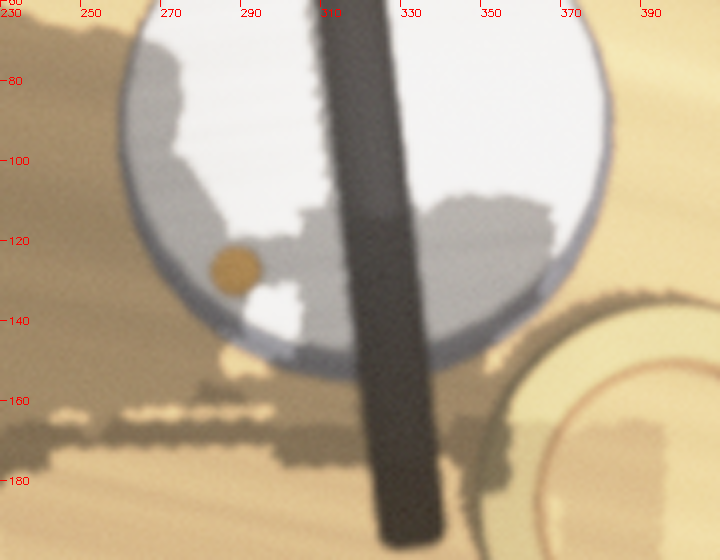

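View pics/sc7c.png

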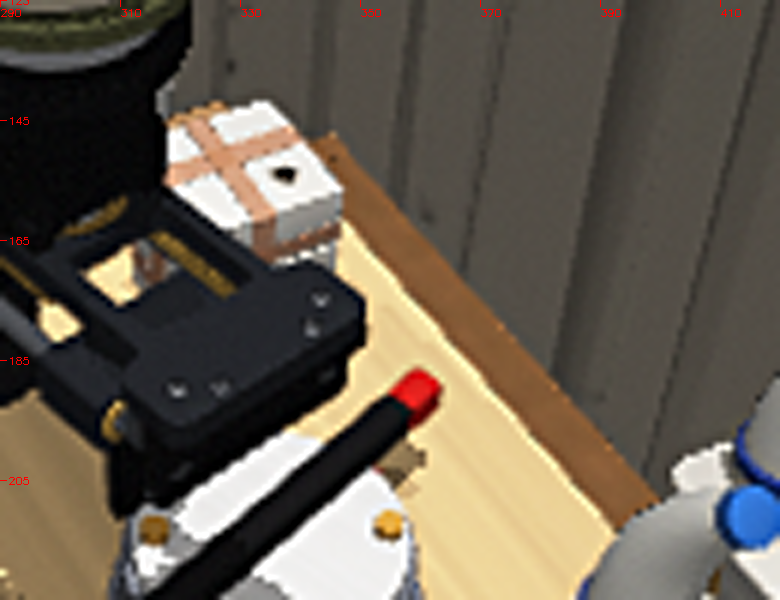

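Run:
```python
from h import *
import pickle
A=pickle.load(open("sc7.pkl","rb"));B=pickle.load(open("s7.pkl","rb"));W=pickle.load(open("w7.pkl","rb"))
f=lambda x,y:(290+x/6-.4,125+y/6-.4)
g=lambda x,y:(270+x/6-.4,130+y/6-.4)
print("plug2",tri(A,f(154,519),B,g(286,443)))
print("red corner far-left top", tri(A,f(415,369),B,g(643,388)))
print("red corner right", tri(A,f(440,385),B,g(665,405)))
a=atz(B,*g(605,400),.096);b=atz(B,*g(135,522),.096);d=a-b;print("bar side edge",np.degrees(np.arctan2(d[1],d[0])))
h=lambda x,y:(230+x/4-.4,60+y/4-.4)
a=fatz(W,*h(380,535),.096);b=fatz(W,*h(318,60),.096);d=b-a;print(np.degrees(np.arctan2(d[1],d[0])))
a=fatz(W,*h(443,525),.096);b=fatz(W,*h(385,10),.096);d=b-a;print(np.degrees(np.arctan2(d[1],d[0])))
p1=fatz(W,352,49,.085);p2=fatz(W,288.5,127,.085);d=p1-p2;print("plugs",p1,p2,np.degrees(np.arctan2(d[1],d[0])), (p1+p2)/2)
q=fatz(W,278,47,.06);print("green",q-(p1+p2)/2,np.degrees(np.arctan2(*(q-(p1+p2)/2)[[1,0]])))
m=[atz(B,*g(*p),.118) for p in [(485,86),(662,86),(673,192),(487,192)]];print("mould",np.mean(m,0),np.round(m,3))
```

```text
plug2 (array([ 0.49478274, -0.08839375,  0.08399619]), np.float64(0.0014768860661376585))
red corner far-left top (array([ 0.62477848, -0.07595254,  0.09502157]), np.float64(0.0008111279629064983))
red corner right (array([ 0.63086364, -0.08628636,  0.09410118]), np.float64(0.002118779821917512))
bar side edge 18.610287280158044
19.30735463400667
18.558327926857178
plugs [ 0.57646571 -0.13259649  0.085     ] [ 0.49325989 -0.09147983  0.085     ] -26.296560223332754 [ 0.5348628  -0.11203816  0.085     ]
green [ 0.03566912  0.05032618 -0.025     ] 54.672556785610176
mould [0.61134013 0.04417441 0.118     ] [[0.578 0.08  0.118]
 [0.649 0.077 0.118]
 [0.644 0.009 0.118]
 [0.574 0.011 0.118]]
```

Run:
```python
from h import *
a=cv2.imread("pics/side0.png");b=cv2.imread("pics/s7.png")
d=(cv2.absdiff(a,b).max(2)>60).astype(np.uint8)*255
o=np.hstack([b[130:320,220:440],cv2.cvtColor(d,8)[130:320,220:440]]);cv2.imwrite("pics/diff.png",cv2.resize(o,None,fx=1.8,fy=1.8))
```

```text
(no output)
```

View pics/diff.png

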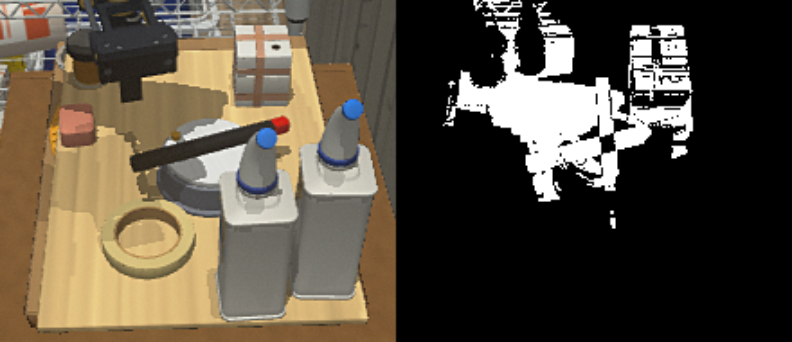

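The difference picture shows only the bar, the mould, the gripper and shadows changed. The cans, the tape and the small mould are where they were, and the wrist view shows the jar and the bottle still standing.

Run:
```python
from bench import r
print(r.close_job())
```

```text
the job is handed in; nothing more can be done
None
```

The lid is closed and locked, and I handed the job in at about 16 s on the robot's clock.

**What I did:** I gripped the mould lightly and slid it upright about 65 mm away from the pot. Then I gripped the handle bar in the middle and turned the lid clockwise while pressing. It dropped in at about 53°, where the green mark is. I pressed it home and kept turning at about 11–15 N until the torque rose at the stop, then let go and backed off.

**Last checks:**

| Check | Measured | Expected |
|---|---|---|
| Bar direction | 17.5–19.3° | red mark at about 18° |
| Bar top height | 95 mm | 96 mm when locked |
| Mould centre to pot axis | 175 mm | over 150 mm |
| Other objects | side picture unchanged for cans, tape and small mould | nothing moved |

**Not fully confirmed or out of line:**
- **Jar and bottle:** the gripper partly hid them in that side picture. The wrist camera showed them standing, but I did not measure their positions.
- **Press force:** it briefly reached about 35–40 N at the fingers, above the 8–15 N advised, when I first touched the lid and again at the bottom of the press.
- **Depth pressed:** the tool went down about 14 mm where I expected 16 mm. The lid still turned under the flange to the stop, and its height matches locked.
- **Red mark:** the bar covers it now, so I compared the bar's direction with where I had measured the mark earlier.

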